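Hook the canister out of the deep bore

ROBOT

A 6-joint arm with a two-finger parallel gripper is mounted at the origin on a cart in front of the work surface, level with it; the furniture and walls round the work are solid. World frame = base frame: x ahead of the robot, y to its left, z up, the work surface at z = 0. Lengths are in m, angles in rad, forces in N, time in s.
With the tool pointing down it reaches from about 0.35 to 0.975 m from the base axis. Payload 4.9 kg.
Tool frame: the origin (TCP) lies on the centre line of the jaws, within the pads' length; the fingertips stand 25 mm ahead of it and the grasp point (between the pads) lies 6 mm ahead of it; z points along the fingers, x is the direction in which the jaws open and shut, and the axes are right-handed (so a half turn about z gives the same grasp; the last joint's range is limited). The gripper opens to 85 mm and grips with 20 to 120 N. Pads are 22 mm wide; open, the fingers measure 114 mm over their backs; the gripper's body (76 mm by 85 mm) begins 54 mm behind the grasp point. The pads swing forward as they close: fully open they stand 13 mm farther back than shut.
Start: joints at [1.093, 0.053, 1.613, -0, 1.476, -0.119], TCP at [0.219, 0.585, 0.256] pointing down, gripper open.
Joint ranges: [-3.01, 3.01], [-1.01, 2.22], [0.06, 2.58], [-1.02, 4.17], [0.09, 2.62], [-3.14, 3.14]. Speed limits (rad/s): [2.57, 2.57, 3.14, 3.14, 3.14, 3.14].

INTERFACE

Orientations are given as a rotation vector (axis times angle).
In Python, from station import ctrl gives the robot as it stands.
- The arm moves only by the shell command python3 -m handwheel 'ROWS' [OPENING] [FORCE]. ROWS is a JSON object of lists of equal length, an entry for each row: "offset": the shift along the world's x, y, z in units of 40 mm (1.0 is 40 mm), a list of three; "roll": the turn about the world's z in units of 6 degrees (1.0 is 6 degrees). A call has exactly 10 rows; each row is the pose to reach, as a shift and turn from the pose commanded when the call began; what a row does not reach only later rows make up. A row lasts 1/10 s, in which the tool goes at most 50 mm and 8.59 degrees, less where a joint would pass 70% of its speed; a pose out of reach is approached as far as the arm can. A call with a gripper value outside its range is refused whole. OPENING is the finger opening in mm, from 0 to 85.4, set as the call begins (- or left out, the last holds). The fingers move at their own pace and stop on an object; FORCE is the grip in N (left out, the last holds). Time passes only in rows, so rows that repeat a pose let the fingers close, or fill a call up. It gives the time, the measured TCP pose, the force and the opening at its end, in the units of the state.
- ctrl.get_obs(): the state, without advancing time (a new reading comes with each control period).
- ctrl.get_image(name): name is "scene" or "top" or "wrist"; returns a dict with "img" (400x640x3 uint8, red, green, blue), "fx", "fy", "cx", "cy" (pixels), "T" (4x4, takes a point from camera to world coordinates). Camera axes: x right, y down, z forward; pixel columns grow to the right and rows downward; lengths in m; the calibration is good to about 2 mm. A picture is of the moment at which its call begins. There is no depth.
- ctrl.finish_job(): hands the job in, once; it reports no verdict.
The state is a dict: "t": time; "q": joint angles; "dq": joint speeds; "effort": joint torques, N m; "tool_pos": TCP position; "tool_rot": TCP orientation; "contact_force": force on the tool from outside, world axes, zero at the start; "wrist_torque": the same for the moment, N m; "opening": finger opening in m.
Only numpy, scipy, OpenCV 4.12 (cv2) and the standard library are available. Lean on these libraries where they do the work, as an engineer would, in place of code of your own. Each camera call takes 0.05 s, during which the arm holds its last target.

TASK

The small steel canister sits deep in the bore of the aluminium block. Take the hook tool from its stand, catch the canister's wire bail with it and gently draw the canister out (the fingers must not touch the canister; never force the hook against the canister or block), set it down gently, upright, in the shallow steel tray, unhook, and hang the hook tool back in its stand. Leave the vials alone.

Things in the scene. Friction and masses are not known exactly. Their poses are not given: they have to be found in the camera images.
- block: square aluminium block 100 x 100 x 110 mm, fixed, with one vertical round bore, 52 mm in diameter, 100 mm deep (bore floor 10 mm above the worktop). Origin: centre of its underside; z up along the bore axis. Two spring balls in the bore wall press on the canister, so that it drags (several N) until it is out.
- canister: closed steel canister, a cylinder 48 mm in diameter and 42 mm tall, about 150 g, standing on the bore floor with 2 mm clearance round it. Origin: centre of its underside; z is its axis. A hinged wire bail (half loop, see bail_hinge) stands on its flat lid.
- bail_hinge (a point): middle of the bail's hinge axis (along canister y), 3 mm above the lid. Bail of 3 mm wire, half loop: legs 32 mm apart, narrowing to a 12 mm top bar (along y), centre line 24 mm from the hinge. It swings freely and falls by its weight to a stop 0.85 rad from upright, on the canister's +x or -x side, which is unknown: the bar then lies 18 mm to that side, 16 mm above the hinge.
- hook_tool: hand hook, 120 g, hanging upright in its stand. Origin: on the shank's axis at the underside of the hook; z up the shank (4 mm in diameter, to z = 66 mm). A 4 mm wire foot runs from the shank along +x, underside z = 0, top z = 4 mm, and turns up into a lip ending at x = 13.5, z = 10 mm; clear gap shank to lip about 7 mm, centred at x = 5 mm.
- hook_grip (a point): point in the tool's handle to grip, 108 mm above the tool's origin. Handle: block 28 mm along tool x, 18 mm along y, z = 83 to 130 mm; grip it across y. Below it a round collar of 23 mm radius (z = 79 to 83 mm), and under that a tapered boss, 15 down to 8 mm in radius, to z = 66 mm.
- stand: fixed tool stand 90 x 90 mm, 90 mm tall: a grey plate on four posts with a round hole, 36 mm in diameter, in its centre; the tool hangs in it by its collar (tool origin 11 mm above the worktop, over the stand's centre). Origin: centre of its underside, z up. Beware: a gas cylinder with regulator, under 0.44 m high, stands at the right front (x 0.2 to 0.45, y -0.3 to -0.1 m).
- tray: fixed shallow open steel tray 120 x 120 mm outside, walls 3 mm thick and 20 mm high, floor 3 mm thick. Origin: centre of its underside, z up.
- cap_vial_1: small vial with blue cap, 27 mm in diameter, 56 mm tall; bystander. Origin: centre of its underside
- cap_vial_2: small vial with blue cap, 27 mm in diameter, 56 mm tall; bystander. Origin: centre of its underside
- small_vial: vial with red cap, 32 mm in diameter, 75 mm tall; bystander. Origin: centre of its underside
There are look-alikes about, which are no part of the job. What is shaped like the canister but purple is not meant.

How it is judged:
On the way, in this order (a step that is already met when the one before it is completed fails the run):
1. the canister hangs on the hook tool, drawn wholly out of the bore (z of canister in the frame of block above 0.111 m and contact force between hook_tool and canister above 0.5 N), for 0.2 s.
2. the canister stands upright in the tray, off the hook (horizontal distance between canister and tray below 0.06 m and height (world z) of canister below 0.008 m and angle between canister's own z axis and vertical below 0.1 rad and contact force between hook_tool and canister below 0.1 N and distance between hook_tool and canister above 0.09 m), for 0.2 s.
At the end, for the whole second after the job is handed in: The canister stands upright (within 0.1 rad) and still on the floor of the tray, and the hook tool hangs still and upright in the stand's hole, collar down on the plate (origin within 10 mm of the stand's centre line and 7 to 16 mm above the worktop) (horizontal distance between canister and tray below 0.06 m and height (world z) of canister below 0.008 m and angle between each of canister, hook_tool's own z axis and vertical below 0.1 rad and linear speed of each of canister, hook_tool below 0.02 m/s and horizontal distance between hook_tool and stand below 0.01 m and height (world z) of hook_tool between 0.007 and 0.016 m); the robot touches nothing.
It fails at once if the fingers touch the canister or its bail (contact force between the fingers and canister above 0.5 N).
It fails at once if the hook tool presses or pulls the canister or bail with more than 25 N (contact force between hook_tool and canister above 25 N).
It fails at once if the hook tool presses the block with more than 25 N (contact force between hook_tool and block above 25 N).
It fails at once if the canister is dropped or banged into the tray (more than 25 N) (contact force between canister and tray above 25 N).
It fails at once if a vial is moved more than 30 mm (distance of any of cap_vial_1, cap_vial_2, small_vial from where it was at the start of the episode above 0.03 m).
It also fails if it takes over 72 s, if anything falls off the work surface, if the arm or the gripper's body presses on something with over 40 N, if the wrist force passes 120 N, or if a joint passes its speed limit or range.

## Working session

There is one attempt and no reset: what is moved stays moved. The work goes in short steps, Python scripts to look and compute and a shell command to move; the robot and the scene stay as the last step left them, time stands still between calls to the robot, and variables do not carry over. Pictures are saved under pics/ and viewed, and the job is handed in when it is done.

```bash
ls; mkdir -p pics; python3 - <<'E'
from station import ctrl
import cv2,numpy as np
o=ctrl.get_obs();print({k:np.round(v,3) for k,v in o.items()})
for n in ["scene","top","wrist"]:
    d=ctrl.get_image(n);cv2.imwrite(f"pics/{n}0.png",d["img"][:,:,::-1]);print(n,d["fx"],d["fy"],d["cx"],d["cy"]);print(np.round(d["T"],4))
E
```

```text
pics
{'t': np.float64(0.0), 'q': array([ 1.093,  0.053,  1.614, -0.   ,  1.476, -0.119]), 'dq': array([-0.   , -0.001,  0.   , -0.001, -0.   , -0.   ]), 'effort': array([-3.0000e-03, -3.9365e+01, -3.7018e+01, -0.0000e+00,  7.0000e-03,
        0.0000e+00]), 'tool_pos': array([0.219, 0.585, 0.255]), 'tool_rot': array([ 2.581,  1.789, -0.003]), 'contact_force': array([ 0.135, -0.307,  0.626]), 'wrist_torque': array([ 0.004, -0.034, -0.011]), 'opening': np.float64(0.085)}
scene 367.07445914587896 367.07445914587896 320.7420741505417 193.24362894788663
[[-0.9669 -0.1778  0.1829  0.4269]
 [-0.2547  0.7139 -0.6523  0.7317]
 [-0.0146 -0.6773 -0.7355  0.7019]
 [ 0.      0.      0.      1.    ]]
top 379.8861785978012 379.8861785978012 316.61428387288896 194.76630939889733
[[-0.0167 -0.9874  0.1575  0.4236]
 [-0.9998  0.0144 -0.0159  0.202 ]
 [ 0.0134 -0.1577 -0.9874  0.9373]
 [ 0.      0.      0.      1.    ]]
wrist 355.19199118273997 355.19199118273997 321.29064674496493 203.0497960656871
[[ 0.3519  0.9009  0.2542  0.1548]
 [ 0.936  -0.3383 -0.0969  0.6093]
 [-0.0013  0.2721 -0.9623  0.3727]
 [ 0.      0.      0.      1.    ]]
```

View pics/scene0.png

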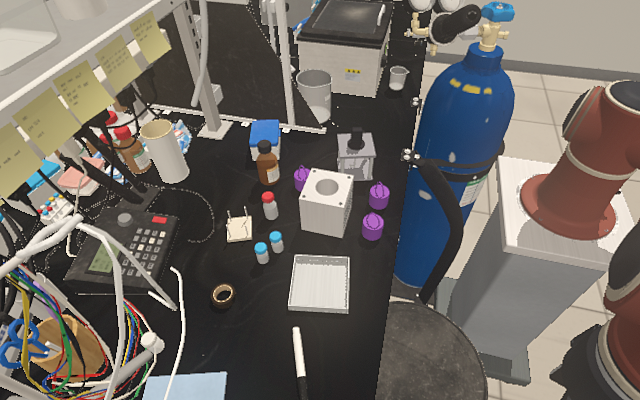

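View pics/top0.png

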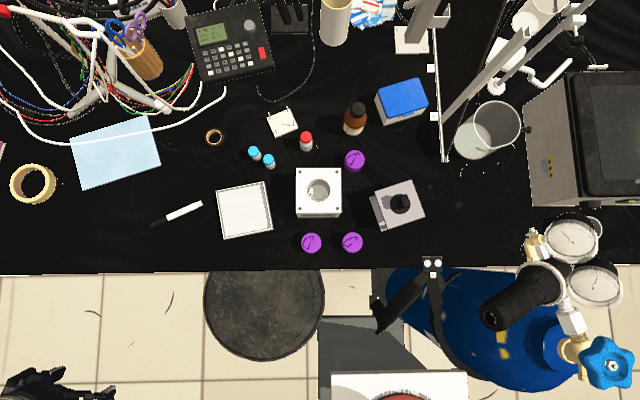

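View pics/wrist0.png

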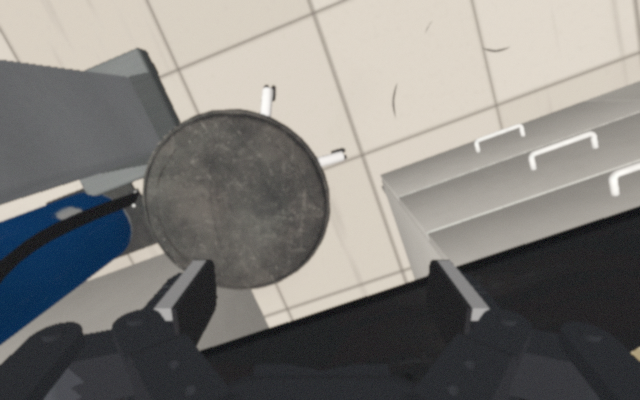

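The top view shows the tray at (244,210), the block with its bore at (319,191) and the stand with the hook handle at (399,204). The purple canister look-alikes are at (311,242), (352,242) and (354,160); the steel one in the bore, at (319,190), is the one meant. The vials are at (254,153), (268,161) and (306,140). Next, close crops.

```bash
python3 - <<'E'
import cv2,numpy as np
t=cv2.imread("pics/top0.png");s=cv2.imread("pics/scene0.png")
def c(im,x,y,w,h,k,n): 
    cv2.imwrite(n,cv2.resize(im[y:y+h,x:x+w],None,fx=k,fy=k,interpolation=cv2.INTER_CUBIC))
c(t,285,155,150,90,5,"pics/c1.png")
c(s,290,120,110,130,4.5,"pics/c2.png")
c(t,205,170,80,75,7,"pics/c3.png")
E
```

```text
(no output)
```

View pics/c1.png

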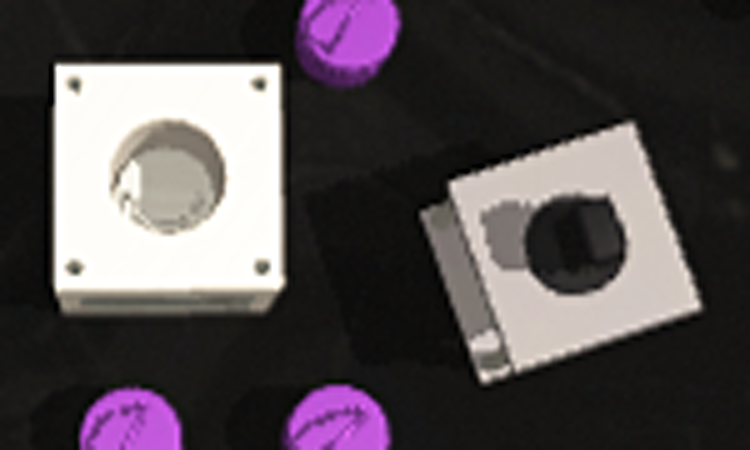

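View pics/c2.png

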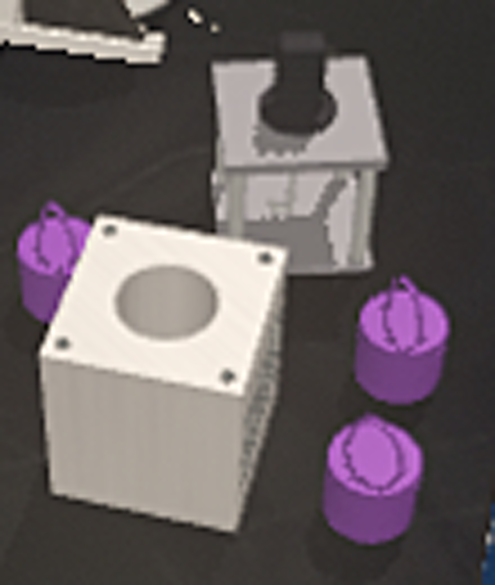

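View pics/c3.png

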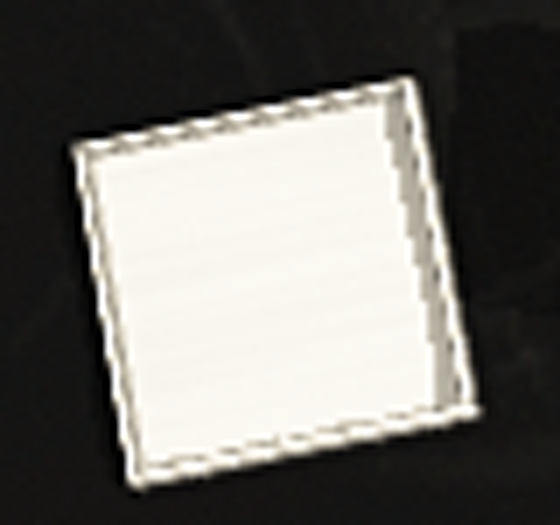

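```bash
cat > h.py <<'E'
import numpy as np,cv2
from station import ctrl
cams={}
def cam(n,save=None):
    d=ctrl.get_image(n)
    if save: cv2.imwrite(save,d["img"][:,:,::-1])
    return d
def ray(d,u,v,z):
    T=np.array(d["T"]);r=T[:3,:3]@np.array([(u-d["cx"])/d["fx"],(v-d["cy"])/d["fy"],1]);p=T[:3,3]
    return p+r*(z-p[2])/r[2]
def proj(d,P):
    T=np.array(d["T"]);P=np.atleast_2d(P);c=(P-T[:3,3])@T[:3,:3]
    return np.c_[c[:,0]/c[:,2]*d["fx"]+d["cx"],c[:,1]/c[:,2]*d["fy"]+d["cy"]]
def crop(im,x,y,w,h,k,n):
    if im.shape[2]==3: im=im[:,:,::-1]
    cv2.imwrite(n,cv2.resize(im[y:y+h,x:x+w],None,fx=k,fy=k,interpolation=cv2.INTER_CUBIC))
E
python3 - <<'E'
from h import *
d=cam("top");s=cam("scene")
def sq(d,pts,z,n):
    P=np.array([ray(d,u,v,z)[:2] for u,v in pts]);c=P.mean(0)
    e=np.roll(P,-1,0)-P;print(n,np.round(c,4),"sides",np.round(np.linalg.norm(e,axis=1),4),"ang",np.round(np.degrees(np.arctan2(e[:,1],e[:,0])),1))
f=lambda L,x,y,k:[(x+a/k,y+b/k) for a,b in L]
sq(d,f([(55,65),(280,65),(284,290),(56,290)],285,155,5),.11,"block")
sq(d,f([(450,182),(633,123),(702,308),(512,375)],285,155,5),.09,"stand")
sq(d,f([(75,148),(408,80),(475,410),(135,487)],205,170,7),.02,"tray")
sq(s,f([(100,215),(287,252),(242,395),(42,352)],290,120,4.5),.11,"block s")
sq(s,f([(212,62),(370,57),(386,162),(220,163)],290,120,4.5),.09,"stand s")
for n,u,v,z in[("v1",254,153,.056),("v2",268,161,.056),("sv",306,140,.075)]: print(n,np.round(ray(d,u,v,z),3))
E
```

```text
block [0.5655 0.1838] sides [0.1004 0.101  0.0998 0.1008] ang [-90.8 179.5  89.1  -0.2]
stand [0.5344 0.0009] sides [0.0887 0.0891 0.0916 0.091 ] ang [ -72.9 -162.8  108.2   15.4]
tray [0.5353 0.3637] sides [0.1179 0.1183 0.1185 0.1202] ang [ -79.  -168.5  101.9   11.2]
block s [0.5651 0.1843] sides [0.0998 0.0987 0.0992 0.099 ] ang [178.   88.9  -1.8 -90.7]
stand s [0.5347 0.0011] sides [0.0936 0.0932 0.0919 0.0895] ang [-163.4  104.8   14.3  -74.1]
v1 [0.667 0.336 0.056]
v2 [0.647 0.302 0.056]
sv [0.692 0.211 0.075]
```

```bash
python3 -m handwheel '{"offset":[[0.4,-0.4,0],[1.1,-1.1,0],[1.9,-1.9,0],[2.7,-2.8,0],[3.5,-3.6,0],[4.3,-4.5,0],[5.1,-5.3,0],[5.9,-6.1,0],[6.7,-6.9,0],[7.4,-7.6,0]],"roll":[0,0,0,0,0,0,0,0,0,0]}' && python3 -m handwheel '{"offset":[[0.7,-0.7,0],[1.4,-1.5,0],[2.0,-2.1,0],[2.5,-2.6,0],[2.75,-2.85,0],[2.85,-3.0,0],[2.85,-3.0,0],[2.85,-3.0,0],[2.85,-3.0,0],[2.85,-3.0,0]],"roll":[0,0,0,0,0,0,0,0,0,0]}'
python3 - <<'E'
from h import *
d=cam("wrist","pics/w1.png");print(np.round(d["T"],4));print(ctrl.get_obs()["contact_force"])
E
```

```text
t: 1.25
tool_pos: [0.5167, 0.2794, 0.2563]
tool_rot: [2.583, 1.788, 0.0]
contact_force: [0.4, 0.4, -0.9]
opening: 0.0856
t: 2.25
tool_pos: [0.6289, 0.162, 0.2565]
tool_rot: [-2.581, -1.791, -0.0]
contact_force: [-0.1, -0.2, 0.1]
opening: 0.0852
[[ 3.507e-01  9.010e-01  2.552e-01  5.644e-01]
 [ 9.365e-01 -3.376e-01 -9.490e-02  1.863e-01]
 [ 7.000e-04  2.723e-01 -9.622e-01  3.740e-01]
 [ 0.000e+00  0.000e+00  0.000e+00  1.000e+00]]
[ 0.31566233 -0.20294579  0.67232656]
```

View pics/w1.png

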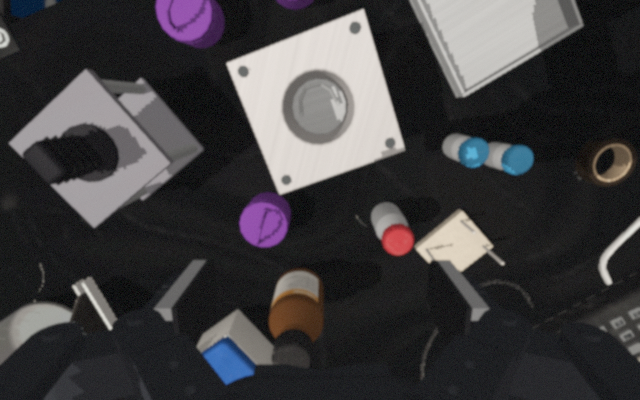

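```bash
python3 - <<'E'
from h import *
im=cv2.imread("pics/w1.png")
def c(im,x,y,w,h,k,n): cv2.imwrite(n,cv2.resize(im[y:y+h,x:x+w],None,fx=k,fy=k,interpolation=cv2.INTER_CUBIC))
c(im,278,64,80,84,7,"pics/c4.png")
c(im,0,60,210,170,3.8,"pics/c5.png")
E
```

```text
(no output)
```

View pics/c4.png

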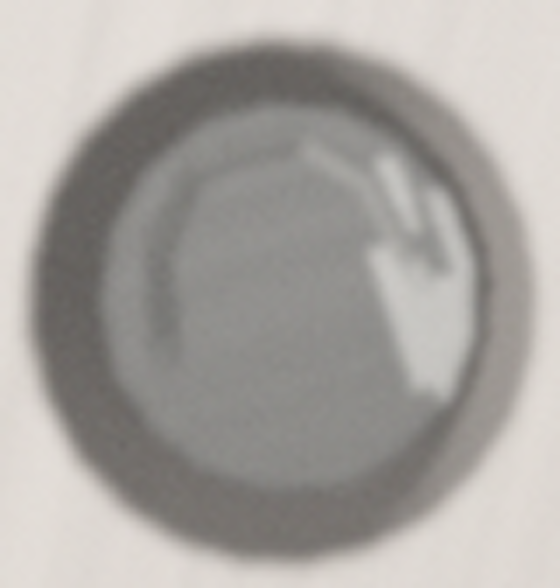

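View pics/c5.png

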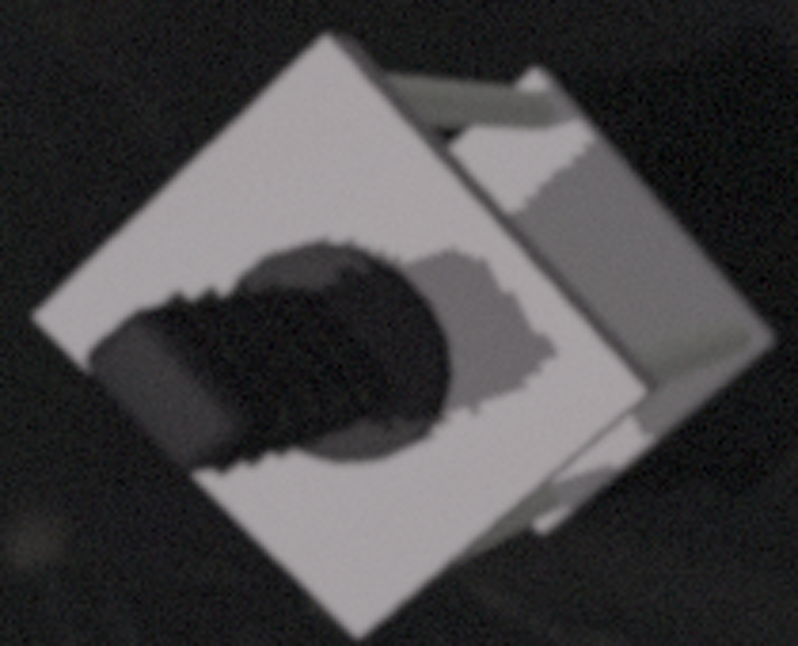

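```bash
python3 -m handwheel '{"offset":[[0,0,-0.4],[0,0,-0.9],[0,0,-1.4],[0,0,-1.8],[0,0,-2.0],[0,0,-2.0],[0,0,-2.0],[0,0,-2.0],[0,0,-2.0],[0,0,-2.0]],"roll":[0,0,0,0,0,0,0,0,0,0]}'
python3 - <<'E'
from h import *
d=cam("wrist","pics/w2.png");print(np.round(d["T"],4))
print(proj(d,[[.565,.184,.11],[.565,.184,.052]]))
crop(d["img"],250,30,140,130,5,"pics/c6.png")
np.save("w2T.npy",d["T"])
E
```

```text
t: 3.3
tool_pos: [0.6299, 0.1612, 0.1773]
tool_rot: [2.582, 1.789, 0.002]
contact_force: [-0.5, 0.4, -1.5]
opening: 0.0857
[[ 0.3519  0.9002  0.2565  0.5652]
 [ 0.936  -0.3388 -0.0952  0.1856]
 [ 0.0012  0.2735 -0.9619  0.2947]
 [ 0.      0.      0.      1.    ]]
[[317.78232855 102.7418272 ]
 [318.51262325 102.57405348]]
```

View pics/c6.png

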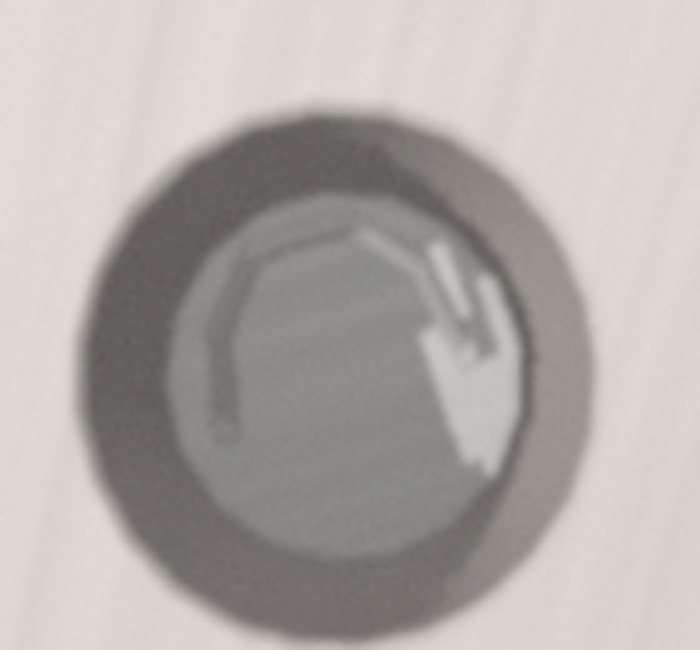

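View pics/w2.png

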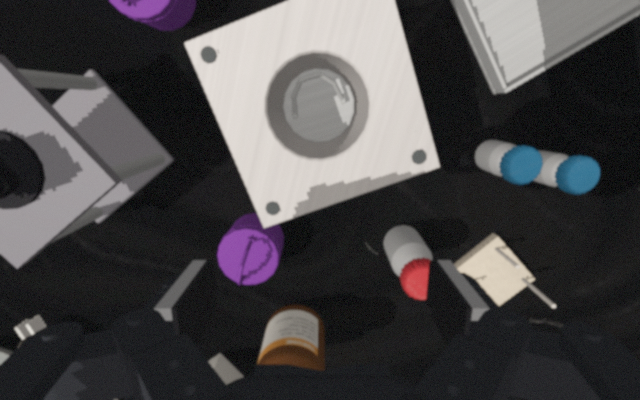

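```bash
python3 - <<'E'
from h import *
d=ctrl.get_image("wrist")
g=lambda x,y,z:ray(d,250+x/5,30+y/5,z)
h1,h2=g(222,430,.055),g(470,345,.055);b1,b2=g(250,265,.071),g(357,234,.071)
print(h1,h2,np.linalg.norm(h1-h2),b1,b2,np.linalg.norm(b1-b2))
hm=(h1+h2)/2;bm=(b1+b2)/2;print(hm,bm,bm-hm,np.linalg.norm((bm-hm)[:2]))
a=lambda v:np.degrees(np.arctan2(v[1],v[0]))
print("hinge ang",a(h2-h1),"bar ang",a(b2-b1),"dir",a(bm-hm))
c=g(348,372,.052);print("lid",c,"bore",g(336,373,.11))
# overlay model
phi=np.radians(a(h2-h1)) 
E
```

```text
[0.56719044 0.16621305 0.055     ] [0.56855562 0.20022229 0.055     ] 0.034036631030245026 [0.55045429 0.17773756 0.071     ] [0.55167729 0.19092018 0.071     ] 0.013239238049959646
[0.56787303 0.18321767 0.055     ] [0.55106579 0.18432887 0.071     ] [-0.01680724  0.0011112   0.016     ] 0.016843936363348768
hinge ang 87.70130071143478 bar ang 84.69965358178865 dir 176.21742840253387
lid [0.56616194 0.18423833 0.052     ] bore [0.5655856  0.18339121 0.11      ]
```

```bash
python3 - <<'E'
from h import *
T=np.array([[3.507e-01,9.010e-01,2.552e-01,5.644e-01],[9.365e-01,-3.376e-01,-9.490e-02,1.863e-01],[7.000e-04,2.723e-01,-9.622e-01,3.740e-01],[0,0,0,1]])
d=ctrl.get_image("wrist");d["T"]=T
g=lambda x,y,z:ray(d,x/3.8,60+y/3.8,z)
P=np.array([g(x,y,.141) for x,y in [(90,360),(130,315),(240,430),(195,470)]])
print(P,P.mean(0));e=np.roll(P,-1,0)-P
print(np.linalg.norm(e,axis=1),np.degrees(np.arctan2(e[:,1],e[:,0])))
s=cam("scene")
# predicted hook for tool x angles; at shank foot
for a in range(0,360,30):
    u=np.array([np.cos(np.radians(a)),np.sin(np.radians(a)),0])
    print(a,np.round(proj(s,[np.array([.5345,.001,.013])+u*13, ])*4.0-np.array([320,120])*4.0),end=' ')
print(proj(s,[[.5345,.001,.013],[.5345,.001,.07]])*4-np.array([320,120])*4)
crop(s["img"],320,120,70,70,8,"pics/c7.png")
E
```

```text
[[ 0.52683473 -0.00797446  0.141     ]
 [ 0.52263473  0.00277888  0.141     ]
 [ 0.54655341  0.00969109  0.141     ]
 [ 0.5499839  -0.001589    0.141     ]] [0.53650169 0.00072663 0.141     ]
[0.01154445 0.02489743 0.01179019 0.02401371] [ 111.33440703   16.11865816  -73.08451155 -164.57902558]
0 [[-5416.  -743.]] 30 [[15525. -2905.]] 60 [[ 2585. -1647.]] 90 [[  635. -1515.]] 120 [[ -681. -1485.]] 150 [[-2581. -1528.]] 180 [[-13518.  -2096.]] 210 [[5829. -958.]] 240 [[ 1899. -1134.]] 270 [[  530. -1155.]] 300 [[ -509. -1134.]] 330 [[-1834. -1057.]] [[137.81241547 184.49253706]
 [142.42114001 120.77898353]]
```

View pics/c7.png

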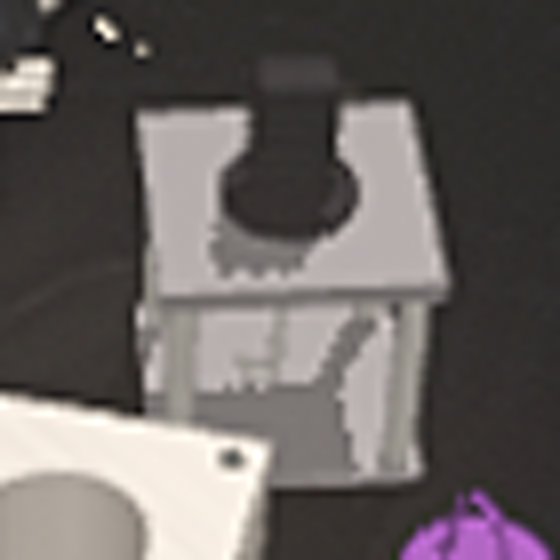

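```bash
python3 - <<'E'
from h import *
s=cam("scene")
for a in (16,196):
    u=np.array([np.cos(np.radians(a)),np.sin(np.radians(a)),0])*.0135
    print(a,(proj(s,[np.array([.5345,.001,.011]),np.array([.5345,.001,.011])+u,np.array([.5345,.001,.021])+u])-np.array([338,155]))*20)
im=s["img"][155:180,338:368].astype(float);im=np.clip((im-60)*1.6,0,255).astype(np.uint8)
crop(im,0,0,30,25,20,"pics/c8.png")
E
```

```text
16 [[328.28846015 233.15759691]
 [229.68732599 235.68364777]
 [232.85108674 181.90927748]]
196 [[328.28846015 233.15759691]
 [426.87909018 230.63181516]
 [431.4969981  176.82595347]]
```

View pics/c8.png

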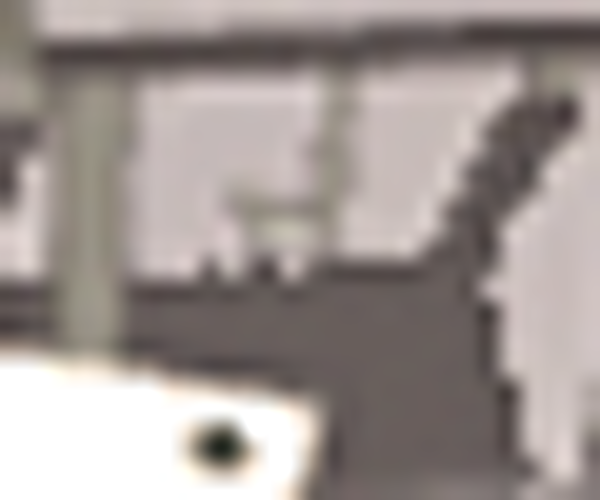

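Bail: the bar's side is toward world -x (direction about 177°). The tool's +x points to about +16° in the stand. Moving over the handle.

```bash
python3 -m handwheel '{"offset":[[0,0,0.6],[0,0,1.2],[-0.2,-0.4,1.8],[-0.5,-0.9,1.8],[-0.9,-1.5,1.8],[-1.3,-2.2,1.8],[-1.7,-2.9,1.8],[-2.1,-3.5,1.8],[-2.3,-3.9,1.8],[-2.4,-4.0,1.8]],"roll":[-0.8,-2,-3.3,-4.6,-5.9,-7.2,-8.5,-9.8,-11.1,-12.4]}' && python3 -m handwheel '{"offset":[[0,0,0],[0,0,0],[0,0,0],[0,0,0],[0,0,0],[0,0,0],[0,0,0],[0,0,0],[0,0,0],[0,0,0]],"roll":[-1.3,-2.6,-3.9,-5.2,-6.5,-7.8,-9.1,-10.3,-11.2,-11.5]}'
python3 - <<'E'
from h import *
o=ctrl.get_obs();R=cv2.Rodrigues(np.array(o["tool_rot"]))[0];print(o["tool_pos"],np.round(R,3),np.degrees(np.arctan2(R[1,0],R[0,0])),o["q"])
d=cam("wrist","pics/w3.png")
crop(d["img"],180,100,300,280,2.1,"pics/c9.png")
c=np.array([.5345,.001,0]);u=np.array([np.cos(.28),np.sin(.28),0]);v=np.array([-u[1],u[0],0])
print(proj(d,[c+[0,0,.141],c+[0,0,.09]]+[c+i*.014*u+j*.009*v+[0,0,.141] for i in(-1,1) for j in (-1,1)]))
E
```

```text
t: 4.55
tool_pos: [0.5327, -0.0003, 0.2484]
tool_rot: [3.138, -0.148, 0.0]
contact_force: [0.4, 0.6, -0.8]
opening: 0.0858
t: 5.55
tool_pos: [0.5334, 0.0012, 0.2483]
tool_rot: [-2.507, 1.893, -0.0]
contact_force: [-0.1, 0.8, -0.6]
opening: 0.0856
[0.53341028 0.00117833 0.24833686] [[ 0.274 -0.962  0.   ]
 [-0.962 -0.274  0.   ]
 [ 0.    -0.    -1.   ]] -74.0924133026496 [-1.37358404e-01 -1.62857889e-01  1.83333729e+00  2.14703316e-05
  1.47106437e+00  1.15579602e+00]
[[322.31975321 209.77706364]
 [322.17965174 191.23758934]
 [335.75656759 229.66896385]
 [308.98242603 229.74277388]
 [336.09877947 189.15013875]
 [308.44097627 189.23088073]]
```

View pics/w3.png

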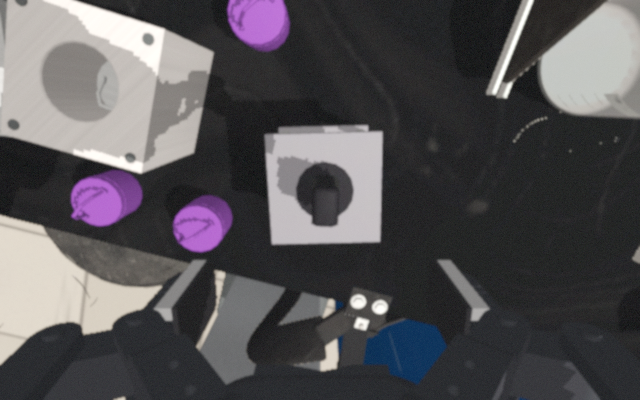

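```bash
python3 - <<'E'
from h import *
d=cam("wrist")
im=np.clip(d["img"].astype(float)*2.2,0,255).astype(np.uint8)
crop(im,260,120,130,130,4.5,"pics/c9.png")
E
```

```text
(no output)
```

View pics/c9.png

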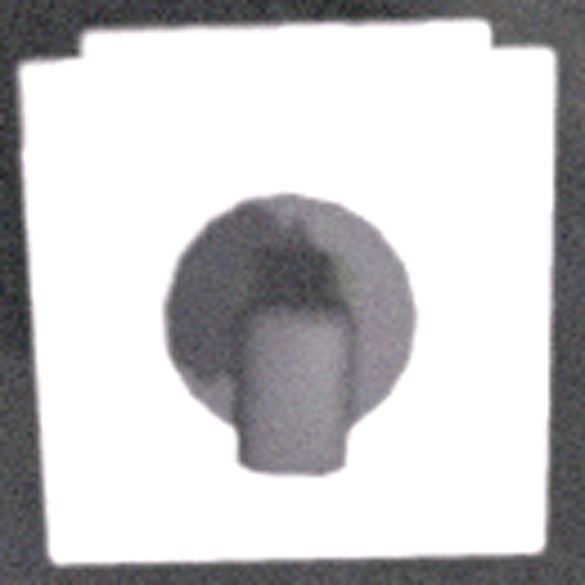

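```bash
python3 -m handwheel '{"offset":[[0.07,-0.03,-0.3],[0.07,-0.03,-0.8],[0.07,-0.03,-1.4],[0.07,-0.03,-2.0],[0.07,-0.03,-2.5],[0.07,-0.03,-2.85],[0.07,-0.03,-3.0],[0.07,-0.03,-3.07],[0.07,-0.03,-3.07],[0.07,-0.03,-3.07]],"roll":[0,0,0,0,0,0,0,0,0,0]}' && python3 -m handwheel '{"offset":[[0,0,0],[0,0,0],[0,0,0],[0,0,0],[0,0,0],[0,0,0],[0,0,0],[0,0,0],[0,0,0],[0,0,0]],"roll":[0,0,0,0,0,0,0,0,0,0]}' 0 60
python3 - <<'E'
from h import *
d=cam("wrist","pics/w4.png")
E
```

```text
t: 6.65
tool_pos: [0.537, -0.0001, 0.1266]
tool_rot: [-2.509, 1.889, -0.003]
contact_force: [0.3, -0.6, 0.7]
opening: 0.0856
t: 7.65
tool_pos: [0.5365, -0.0, 0.1257]
tool_rot: [-2.509, 1.89, -0.001]
contact_force: [0.3, 0.6, 2.2]
opening: 0.0172
```

View pics/w4.png

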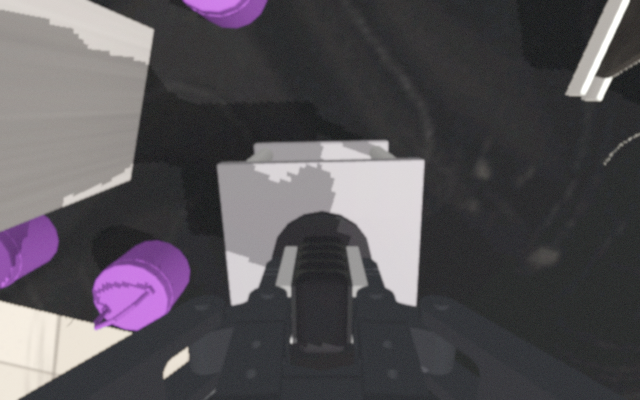

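```bash
python3 -m handwheel '{"offset":[[0,0,0.1],[0,0,0.4],[0,0,0.8],[0,0,1.3],[0,0,1.8],[0,0,2.3],[0,0,2.8],[0,0,3.1],[0,0,3.25],[0,0,3.25]],"roll":[0,0,0,0,0,0,0.3,1.1,2.3,3.5]}' && python3 -m handwheel '{"offset":[[0.05,0.2,0],[0.1,0.6,0],[0.2,1.1,0],[0.3,1.7,0],[0.4,2.3,0],[0.5,2.9,0],[0.6,3.5,0],[0.7,4.1,0],[0.8,4.5,0],[0.8,4.6,0]],"roll":[1.2,2.4,3.6,4.8,6,7.2,8.4,9.6,10.8,12]}' && python3 -m handwheel '{"offset":[[0,0,0],[0,0,0],[0,0,0],[0,0,0],[0,0,0],[0,0,0],[0,0,0],[0,0,0],[0,0,0],[0,0,0]],"roll":[1.2,2.4,3.6,4.9,6.2,7.5,8.8,10,10.9,11.3]}'
python3 - <<'E'
from h import *
o=ctrl.get_obs();R=cv2.Rodrigues(np.array(o["tool_rot"]))[0];print(o["tool_pos"],np.degrees(np.arctan2(R[1,0],R[0,0])),o["contact_force"])
d=cam("wrist","pics/w5.png")
s=cam("scene");t=cam("top")
crop(s["img"],280,100,120,150,4,"pics/c10.png")
crop(t["img"],270,140,120,100,5,"pics/c11.png")
E
```

```text
t: 8.7
tool_pos: [0.5371, -0.0001, 0.2588]
tool_rot: [-2.814, 1.393, -0.007]
contact_force: [-0.3, 0.0, -1.5]
opening: 0.0173
t: 9.7
tool_pos: [0.5685, 0.1857, 0.257]
tool_rot: [-3.096, -0.531, -0.002]
contact_force: [0.4, 0.8, -1.8]
opening: 0.0174
t: 10.7
tool_pos: [0.5684, 0.184, 0.2571]
tool_rot: [2.278, 2.162, 0.002]
contact_force: [-0.5, -0.1, -0.9]
opening: 0.0173
[0.56839497 0.18400658 0.25711319] 86.99208802287694 [-0.52980676 -0.05693654 -0.88004372]
```

View pics/w5.png

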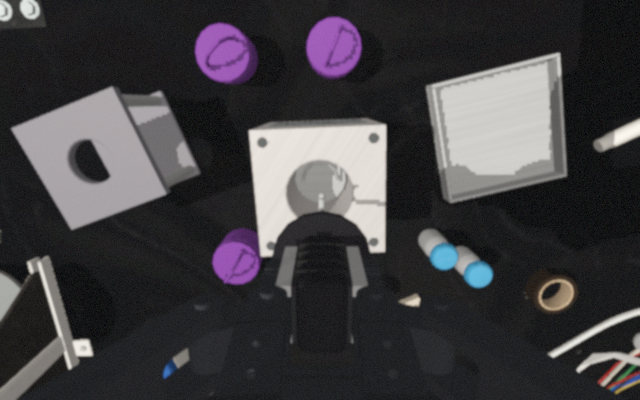

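View pics/c10.png

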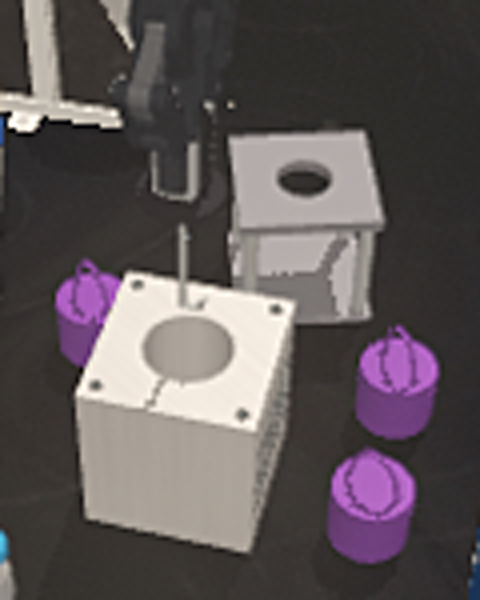

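View pics/c11.png

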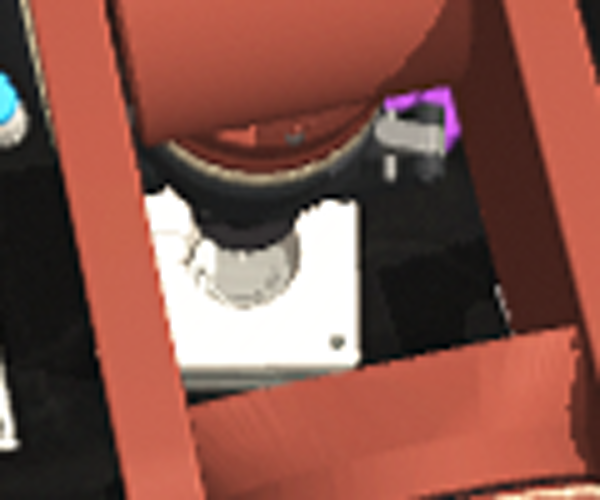

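```bash
python3 - <<'E'
from h import *
d=cam("wrist");s=cam("scene")
crop(d["img"],270,150,110,80,7,"pics/c12.png")
crop(s["img"],300,140,60,60,9,"pics/c13.png")
z=.143
H=lambda x,zz:[.5684-x,.184+.05*x,z+zz]
P=[H(0,0),H(0,66e-3),H(.0135,0),H(.0135,.01),[.5655,.1838,.11]]
print((proj(d,P)-[270,150])*7,'\n',(proj(s,P)-[300,140])*9)
E
```

```text
[[356.88748459 403.61674205]
 [356.93261908 667.71132385]
 [355.88403727 268.05989278]
 [355.84703153 293.54899501]
 [353.53869476 292.13465381]] 
 [[231.74079126 323.02057543]
 [230.398254   114.80254196]
 [285.68466935 334.47724034]
 [285.99729637 304.57698865]
 [243.90361538 419.34291953]]
```

View pics/c12.png

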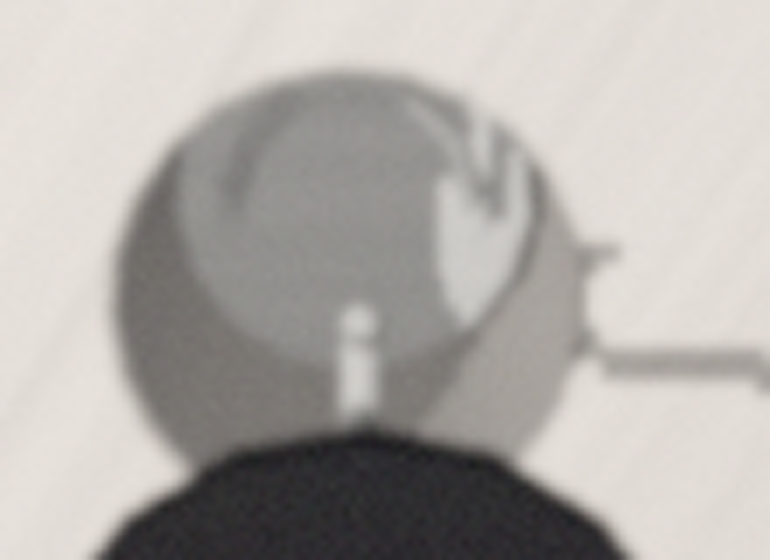

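View pics/c13.png

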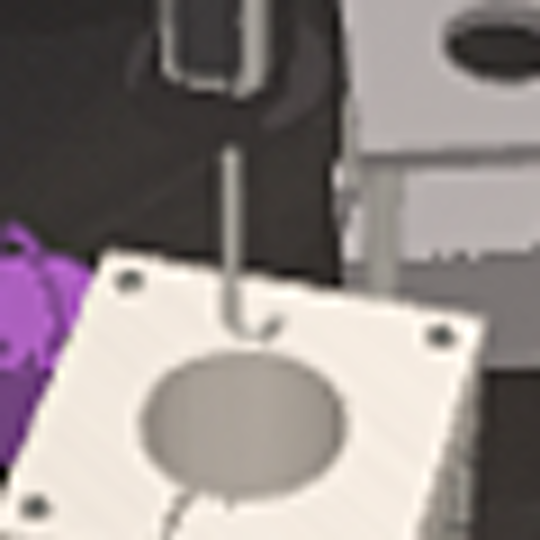

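```bash
python3 -m handwheel '{"offset":[[0,0,-0.2],[0,0,-0.5],[0,0,-0.9],[0,0,-1.2],[0,0,-1.5],[0,0,-1.7],[0,0,-1.8],[0,0,-1.9],[0,0,-1.95],[0,0,-1.95]],"roll":[0,0,0,0,0,0,0,0,0,0]}'
python3 - <<'E'
from h import *
for i in range(3):
    d=cam("wrist");o=ctrl.get_obs();print(np.round(o["tool_pos"],4),np.round(o["contact_force"],1))
crop(d["img"],220,60,190,160,4.2,"pics/c14.png")
E
```

```text
t: 11.95
tool_pos: [0.5684, 0.184, 0.1777]
tool_rot: [2.282, 2.159, 0.0]
contact_force: [0.4, 0.0, -1.4]
opening: 0.0177
[0.5685 0.184  0.1779] [ 0.2 -0.8 -1. ]
[0.5685 0.1841 0.1781] [ 0.3 -0.2 -1.1]
[0.5686 0.184  0.1781] [ 0.6  1.1 -0.7]
```

View pics/c14.png

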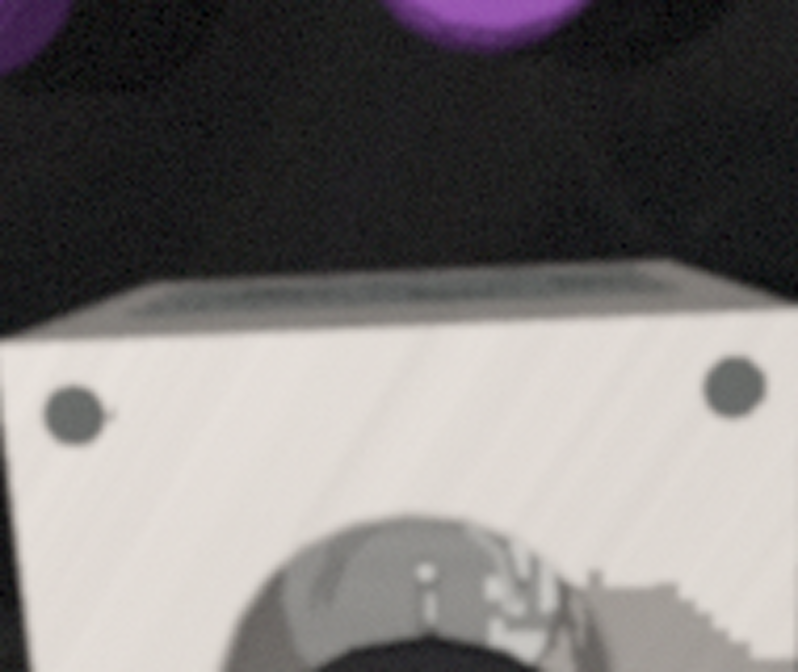

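```bash
python3 -m handwheel '{"offset":[[0,0,-0.04],[0,0,-0.08],[0,0,-0.12],[0,0,-0.16],[0,0,-0.2],[0,0,-0.2],[0,0,-0.2],[0,0,-0.2],[0,0,-0.2],[0,0,-0.2]],"roll":[0,0,0,0,0,0,0,0,0,0]}'
python3 - <<'E'
from h import *
for i in range(3):
    d=cam("wrist");o=ctrl.get_obs();print(np.round(o["tool_pos"],4),np.round(o["contact_force"],1))
crop(d["img"],260,150,130,80,6,"pics/c15.png")
E
```

```text
t: 13.1
tool_pos: [0.5683, 0.184, 0.1696]
tool_rot: [2.282, 2.159, 0.0]
contact_force: [-0.0, 0.1, -0.9]
opening: 0.0172
[0.5683 0.184  0.1696] [-0.6 -1.  -0.9]
[0.5683 0.184  0.1696] [-0.3 -0.2 -0.6]
[0.5683 0.184  0.1696] [ 0.4  0.4 -1.7]
```

View pics/c15.png

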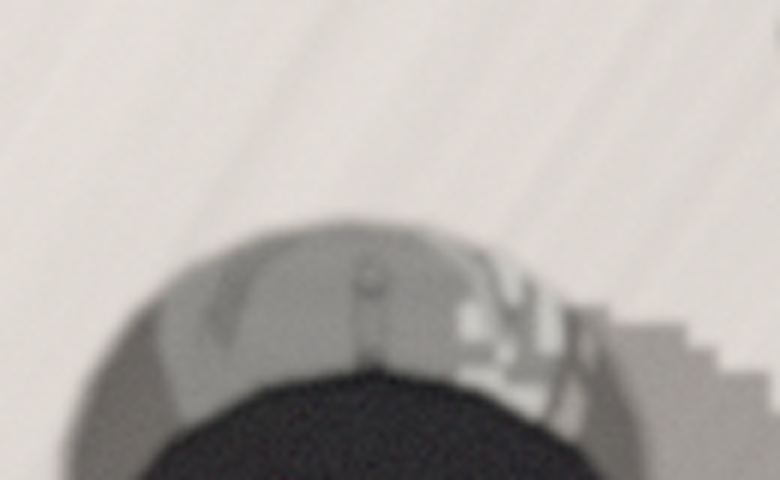

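```bash
python3 -m handwheel '{"offset":[[-0.03,0,0],[-0.07,0,0],[-0.11,0.01,0],[-0.15,0.01,0],[-0.19,0.01,0],[-0.23,0.01,0],[-0.27,0.02,0],[-0.31,0.02,0],[-0.31,0.02,0],[-0.31,0.02,0]],"roll":[0,0,0,0,0,0,0,0,0,0]}'
python3 - <<'E'
from h import *
for i in range(3):
    d=cam("wrist");o=ctrl.get_obs();print(np.round(o["tool_pos"],4),np.round(o["contact_force"],1))
crop(d["img"],260,150,130,80,6,"pics/c16.png")
E
```

```text
t: 14.25
tool_pos: [0.5558, 0.1848, 0.1695]
tool_rot: [2.282, 2.159, 0.0]
contact_force: [-0.2, -1.4, -1.6]
opening: 0.0175
[0.5559 0.1848 0.1695] [-0.6  0.1 -1.7]
[0.5559 0.1848 0.1695] [-0.7  0.5 -1.5]
[0.5559 0.1848 0.1695] [-0.5 -0.  -0.7]
```

View pics/c16.png

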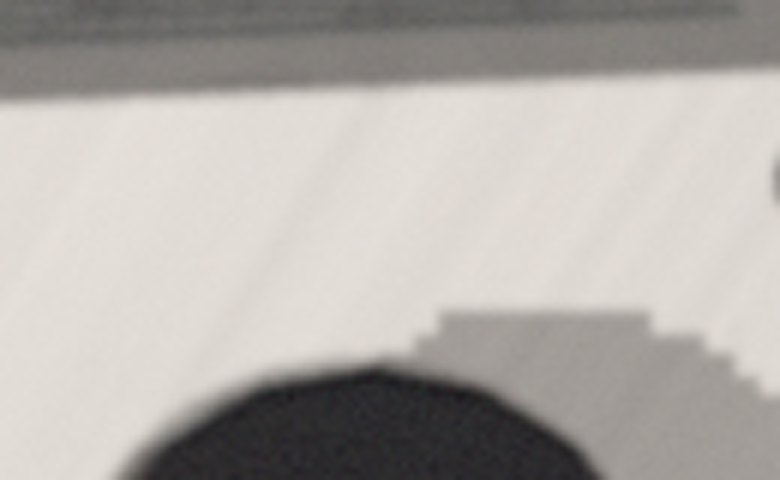

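```bash
python3 -m handwheel '{"offset":[[0,0,0.04],[0,0,0.08],[0,0,0.12],[0,0,0.16],[0,0,0.2],[0,0,0.23],[0,0,0.25],[0,0,0.25],[0,0,0.25],[0,0,0.25]],"roll":[0,0,0,0,0,0,0,0,0,0]}' && python3 -m handwheel '{"offset":[[0.03,0,0.01],[0.07,0,0.03],[0.11,0,0.05],[0.16,0,0.07],[0.21,0,0.09],[0.26,0,0.11],[0.31,-0.01,0.13],[0.35,-0.01,0.14],[0.38,-0.02,0.15],[0.38,-0.02,0.15]],"roll":[0,0,0,0,0,0,0,0,0,0]}'
python3 - <<'E'
from h import *
for i in range(3):
    d=cam("wrist");o=ctrl.get_obs();print(np.round(o["tool_pos"],4),np.round(o["contact_force"],1))
crop(d["img"],260,150,130,80,6,"pics/c17.png")
E
```

```text
t: 15.4
tool_pos: [0.5558, 0.1848, 0.1794]
tool_rot: [-2.282, -2.159, 0.0]
contact_force: [-0.9, 0.1, -2.1]
opening: 0.0177
t: 16.4
tool_pos: [0.5712, 0.1839, 0.1855]
tool_rot: [2.282, 2.159, 0.0]
contact_force: [-1.1, -0.6, -1.0]
opening: 0.0175
[0.5711 0.1839 0.1855] [-0.4 -0.1 -1.3]
[0.571  0.1839 0.1855] [ 0.7  0.9 -1. ]
[0.571  0.184  0.1854] [-1.4 -1.  -2. ]
```

View pics/c17.png

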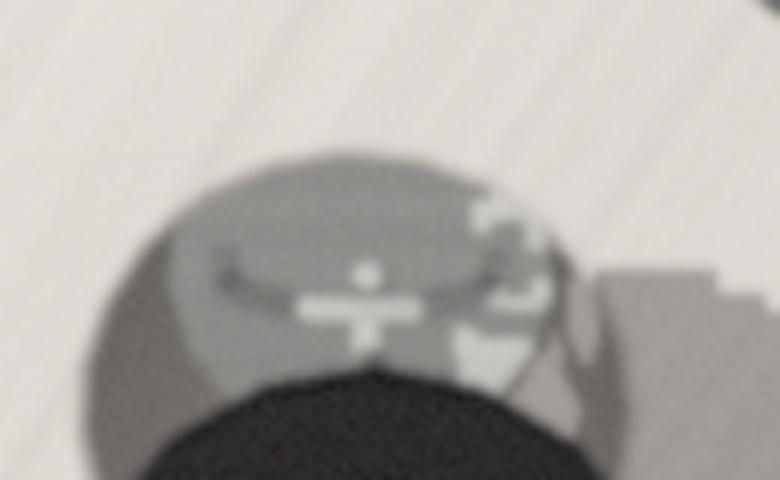

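```bash
python3 -m handwheel '{"offset":[[0,0,0.02],[0,0,0.05],[0,0,0.08],[0,0,0.12],[0,0,0.16],[0,0,0.2],[0,0,0.25],[0,0,0.3],[0,0,0.35],[0,0,0.4]],"roll":[0,0,0,0,0,0,0,0,0,0]}' 
python3 - <<'E'
from h import *
for i in range(3):
    d=cam("wrist");o=ctrl.get_obs();print(np.round(o["tool_pos"],4),np.round(o["contact_force"],1))
crop(d["img"],260,150,130,80,6,"pics/c18.png")
E
```

```text
t: 17.55
tool_pos: [0.571, 0.184, 0.2017]
tool_rot: [2.282, 2.159, -0.0]
contact_force: [-0.7, -0.3, -3.4]
opening: 0.0171
[0.5715 0.1841 0.2027] [-0.5 -0.3 -2.5]
[0.5718 0.1842 0.2031] [-0.5 -0.2 -1.5]
[0.5718 0.1842 0.2031] [-0.1 -0.6 -2.4]
```

View pics/c18.png

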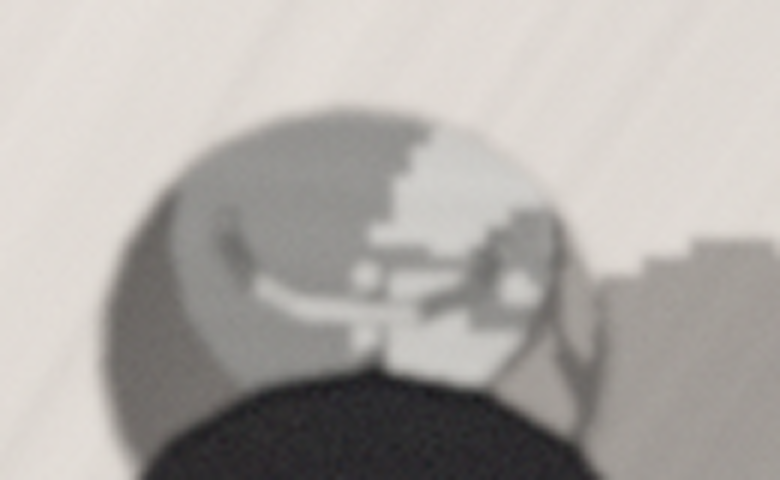

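```bash
python3 -m handwheel '{"offset":[[0,0,0.06],[0,0,0.16],[0,0,0.28],[0,0,0.41],[0,0,0.54],[0,0,0.67],[0,0,0.8],[0,0,0.93],[0,0,1.06],[0,0,1.19]],"roll":[0,0,0,0,0,0,0,0,0,0]}' && python3 -m handwheel '{"offset":[[0,0,0.13],[0,0,0.26],[0,0,0.4],[0,0,0.55],[0,0,0.7],[0,0,0.9],[0,0,1.1],[0,0,1.3],[0,0,1.45],[0,0,1.5]],"roll":[0,0,0,0,0,0,0,0,0,0]}'
python3 - <<'E'
from h import *
for i in range(5):
    d=cam("wrist","pics/w6.png");o=ctrl.get_obs();print(np.round(o["tool_pos"],4),np.round(o["contact_force"],1))
s=cam("scene")
crop(s["img"],270,80,120,150,4,"pics/c19.png")
E
```

```text
t: 18.7
tool_pos: [0.5711, 0.184, 0.2496]
tool_rot: [2.282, 2.159, 0.0]
contact_force: [-0.3, 0.2, -1.6]
opening: 0.0172
t: 19.7
tool_pos: [0.5714, 0.1841, 0.3104]
tool_rot: [2.281, 2.159, 0.002]
contact_force: [-0.2, 0.7, -2.9]
opening: 0.0173
[0.5714 0.1841 0.3102] [ 0.5 -0.1 -2. ]
[0.5712 0.184  0.3096] [ 0.4 -0.2 -3.2]
[0.571 0.184 0.309] [ 0.1 -0.4 -3.4]
[0.5709 0.184  0.3087] [-0.4 -0.2 -3.7]
[0.5708 0.1839 0.3084] [-0.1  0.3 -3.3]
```

View pics/w6.png

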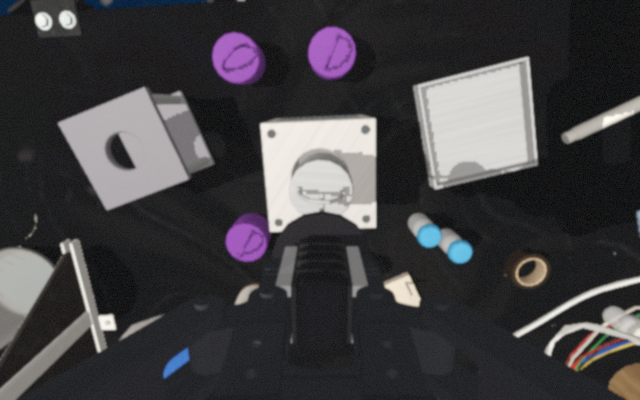

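View pics/c19.png

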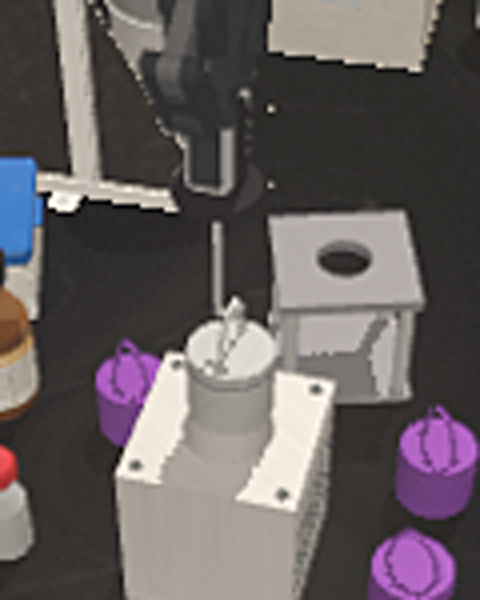

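```bash
python3 - <<'E'
from h import *
s=cam("scene")
P=[[.566,.184,z] for z in(.11,.131,.173,.2)]
print((proj(s,P)-[270,80])*4)
o=ctrl.get_obs();print(o["tool_pos"],o["contact_force"])
crop(s["img"],270,80,120,150,5,"pics/c20.png")
E
```

```text
[[227.44368106 426.47008704]
 [227.35288999 399.93943362]
 [227.16040475 343.69206156]
 [227.02831168 305.09228143]]
[0.5708267  0.18393802 0.30846847] [ 0.16165891 -0.2142822  -2.29978222]
```

View pics/c20.png

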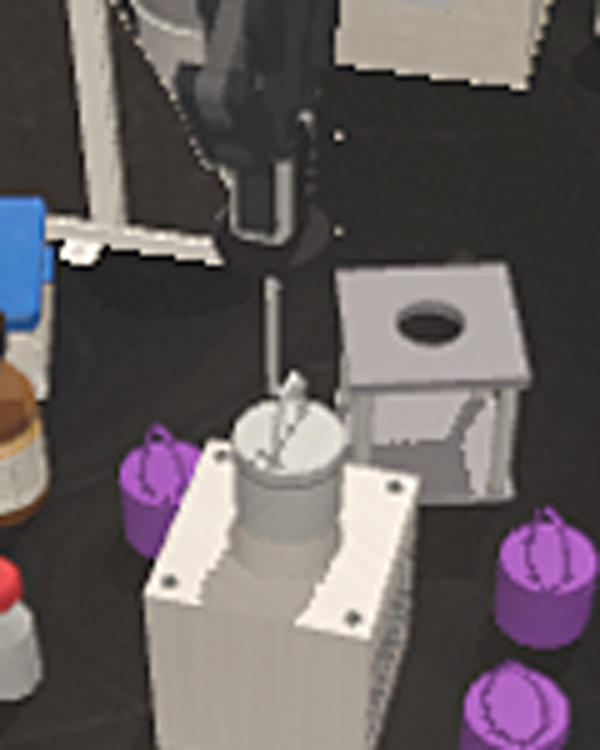

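```bash
python3 -m handwheel '{"offset":[[0,0,0.05],[0,0.02,0.12],[-0.02,0.07,0.2],[-0.04,0.17,0.26],[-0.06,0.32,0.3],[-0.09,0.52,0.3],[-0.14,0.78,0.3],[-0.19,1.08,0.3],[-0.25,1.42,0.3],[-0.32,1.8,0.3]],"roll":[0,0,0,0,0,0,0,0,0,0]}' && python3 -m handwheel '{"offset":[[-0.07,0.4,0],[-0.14,0.8,0],[-0.21,1.17,0],[-0.27,1.5,0],[-0.33,1.82,0],[-0.38,2.1,0],[-0.42,2.33,0],[-0.45,2.52,0],[-0.46,2.64,0],[-0.46,2.7,0]],"roll":[0,0,0,0,0,0,0,0,0,0]}'
python3 - <<'E'
from h import *
for i in range(5):
    d=cam("wrist","pics/w7.png");o=ctrl.get_obs();print(np.round(o["tool_pos"],4),np.round(o["contact_force"],1))
s=cam("scene","pics/s7.png")
P=[[.535,.364,z] for z in(.003,)];print(proj(s,P),proj(d,P))
E
```

```text
t: 21.05
tool_pos: [0.5579, 0.2573, 0.321]
tool_rot: [-2.282, -2.159, 0.0]
contact_force: [0.7, 0.5, -3.2]
opening: 0.0171
t: 22.05
tool_pos: [0.5399, 0.3643, 0.3211]
tool_rot: [2.282, 2.159, -0.0]
contact_force: [0.2, 0.7, -2.8]
opening: 0.017
[0.5399 0.3644 0.3211] [ 0.4  1.2 -2.1]
[0.54   0.364  0.3211] [-0.4  0.2 -3.2]
[0.54   0.3638 0.3211] [-0.5  0.1 -3.1]
[0.54   0.3637 0.3211] [-0.9  0.2 -2.2]
[0.54   0.3636 0.3211] [ 0.6 -0.2 -2.6]
[[320.42774785 284.20292323]] [[321.15629744 156.49612465]]
```

View pics/w7.png

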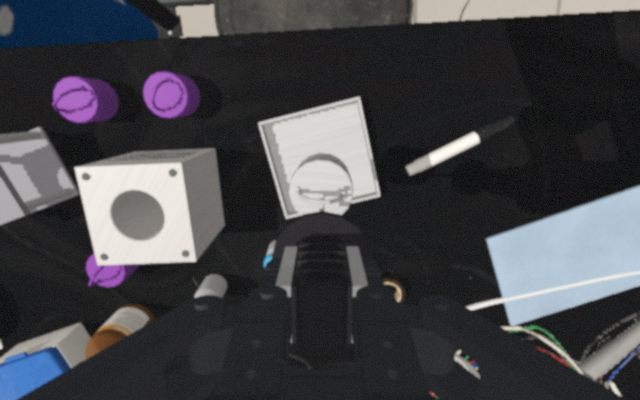

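View pics/s7.png

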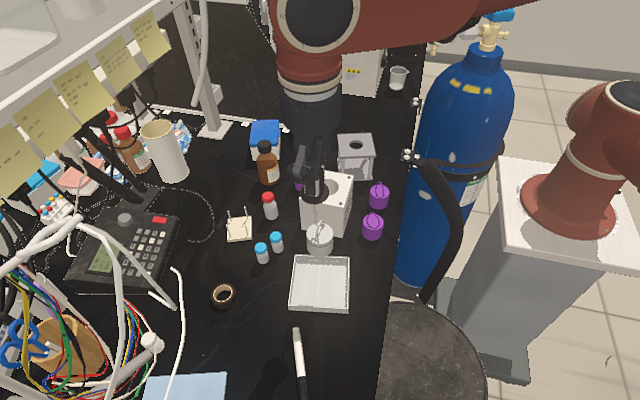

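```bash
python3 -m handwheel '{"offset":[[0,0,-0.05],[0,0,-0.15],[0,0,-0.3],[0,0,-0.5],[0,0,-0.72],[0,0,-0.95],[0,0,-1.18],[0,0,-1.41],[0,0,-1.64],[0,0,-1.87]],"roll":[0,0,0,0,0,0,0,0,0,0]}' && python3 -m handwheel '{"offset":[[0,0,-0.22],[0,0,-0.44],[0,0,-0.65],[0,0,-0.84],[0,0,-1],[0,0,-1.12],[0,0,-1.2],[0,0,-1.25],[0,0,-1.28],[0,0,-1.28]],"roll":[0,0,0,0,0,0,0,0,0,0]}'
python3 - <<'E'
from h import *
for i in range(4):
    d=cam("wrist","pics/w8.png");o=ctrl.get_obs();print(np.round(o["tool_pos"],4),np.round(o["contact_force"],1))
s=cam("scene");crop(s["img"],270,190,100,140,4.2,"pics/c21.png")
E
```

```text
t: 23.35
tool_pos: [0.5398, 0.364, 0.2455]
tool_rot: [-2.282, -2.159, 0.0]
contact_force: [-0.4, 0.2, -2.5]
opening: 0.0173
t: 24.35
tool_pos: [0.5399, 0.364, 0.1952]
tool_rot: [2.282, 2.159, 0.0]
contact_force: [0.5, -0.2, -2.5]
opening: 0.0173
[0.54   0.3641 0.1954] [-0.3 -0.1 -2.7]
[0.54   0.3641 0.1955] [-0.1 -0.9 -3.6]
[0.54   0.3641 0.1955] [ 0.7 -0.4 -2.5]
[0.54   0.3641 0.1955] [ 0.2 -0.4 -3.5]
```

View pics/c21.png

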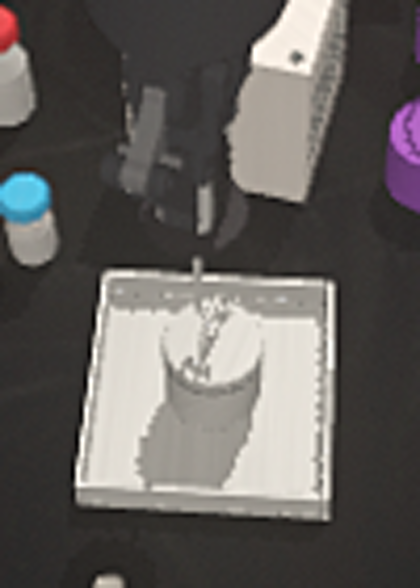

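```bash
python3 -m handwheel '{"offset":[[0,0,-0.05],[0,0,-0.1],[0,0,-0.15],[0,0,-0.2],[0,0,-0.25],[0,0,-0.29],[0,0,-0.32],[0,0,-0.35],[0,0,-0.38],[0,0,-0.4]],"roll":[0,0,0,0,0,0,0,0,0,0]}'
python3 - <<'E'
from h import *
for i in range(4):
    d=cam("wrist","pics/w9.png");o=ctrl.get_obs();print(np.round(o["tool_pos"],4),np.round(o["contact_force"],1))
crop(d["img"],250,120,140,110,5.5,"pics/c22.png")
E
```

```text
t: 25.6
tool_pos: [0.5401, 0.3641, 0.1795]
tool_rot: [2.282, 2.159, 0.001]
contact_force: [-0.4, -0.2, -1.2]
opening: 0.0173
[0.5399 0.364  0.1792] [ 1.2  0.2 -1.6]
[0.5399 0.364  0.1792] [ 1.   0.9 -0.5]
[0.5399 0.364  0.1793] [-0.7  0.7 -1. ]
[0.5399 0.364  0.1793] [ 0.7 -0.5 -1. ]
```

View pics/c22.png

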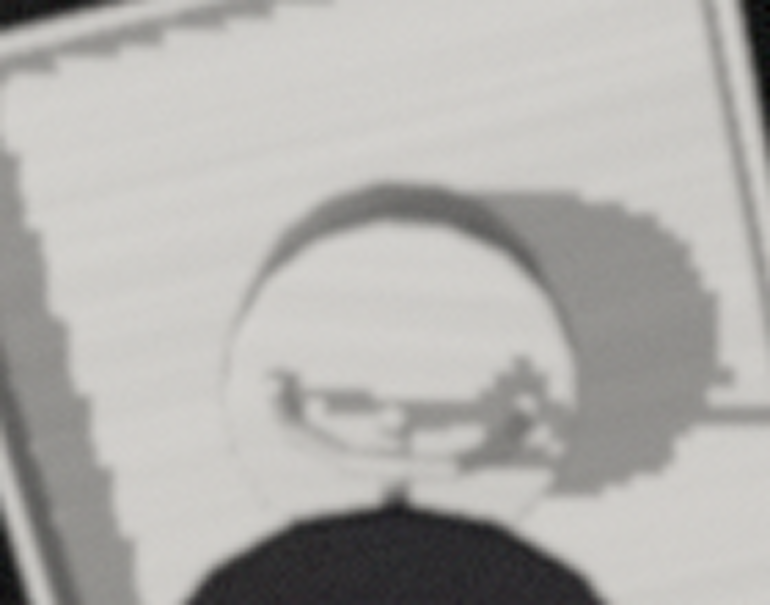

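```bash
python3 -m handwheel '{"offset":[[0,0,-0.05],[0,0,-0.1],[0,0,-0.15],[0,0,-0.2],[0,0,-0.25],[0,0,-0.3],[0,0,-0.35],[0,0,-0.4],[0,0,-0.4],[0,0,-0.4]],"roll":[0,0,0,0,0,0,0,0,0,0]}'
python3 - <<'E'
from h import *
for i in range(4):
    d=cam("wrist","pics/w10.png");o=ctrl.get_obs();print(np.round(o["tool_pos"],4),np.round(o["contact_force"],1))
crop(d["img"],250,120,140,110,5.5,"pics/c23.png")
s=cam("scene");crop(s["img"],290,220,70,90,6.5,"pics/c24.png")
E
```

```text
t: 26.8
tool_pos: [0.5398, 0.364, 0.163]
tool_rot: [-2.282, -2.159, 0.0]
contact_force: [-0.0, 0.3, -0.6]
opening: 0.0171
[0.5399 0.364  0.1632] [ 0.1 -0.3 -1. ]
[0.5399 0.364  0.1633] [-0.5 -0.1 -1.3]
[0.54   0.3641 0.1633] [ 0.4  1.3 -1.8]
[0.5399 0.364  0.1633] [ 0.2  0.3 -1.1]
```

View pics/c23.png

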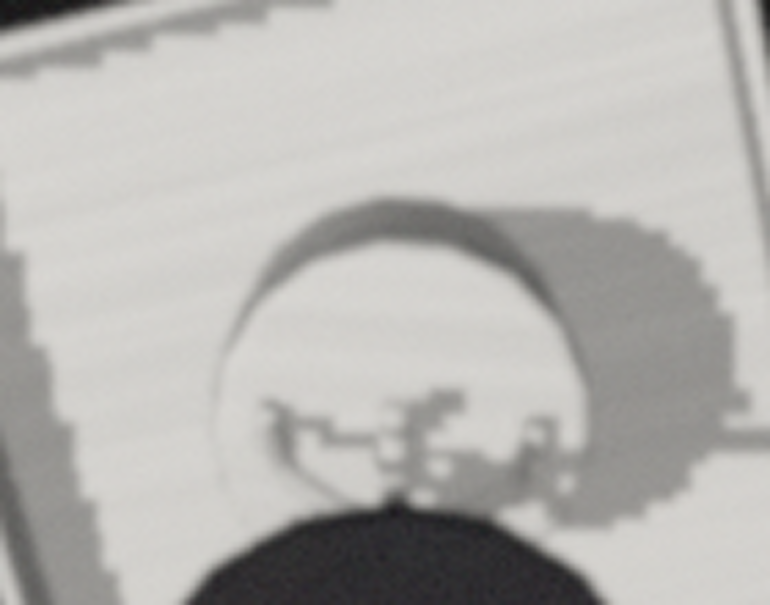

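View pics/c24.png

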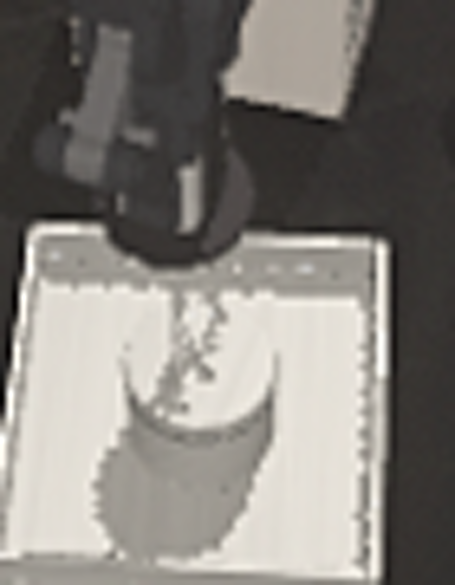

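```bash
python3 -m handwheel '{"offset":[[0.04,0,0],[0.1,0,0],[0.17,0,0],[0.25,0,0],[0.33,0,0],[0.41,0,0],[0.49,0,0],[0.55,0,0],[0.58,0,0],[0.58,0,0]],"roll":[0,0,0,0,0,0,0,0,0,0]}'
python3 - <<'E'
from h import *
for i in range(3):
    d=cam("wrist","pics/w10.png");o=ctrl.get_obs();print(np.round(o["tool_pos"],4),np.round(o["contact_force"],1))
crop(d["img"],250,100,140,130,4.5,"pics/c25.png")
s=cam("scene");crop(s["img"],290,220,70,90,6.5,"pics/c26.png")
E
```

```text
t: 28.05
tool_pos: [0.5632, 0.364, 0.1631]
tool_rot: [-2.282, -2.159, -0.0]
contact_force: [-0.6, -0.2, -1.9]
opening: 0.0173
[0.5631 0.364  0.163 ] [-0.2  0.3 -1.2]
[0.563  0.364  0.1631] [ 0.3  0.2 -1.5]
[0.5629 0.364  0.1631] [ 0.6  0.6 -1.3]
```

View pics/c25.png

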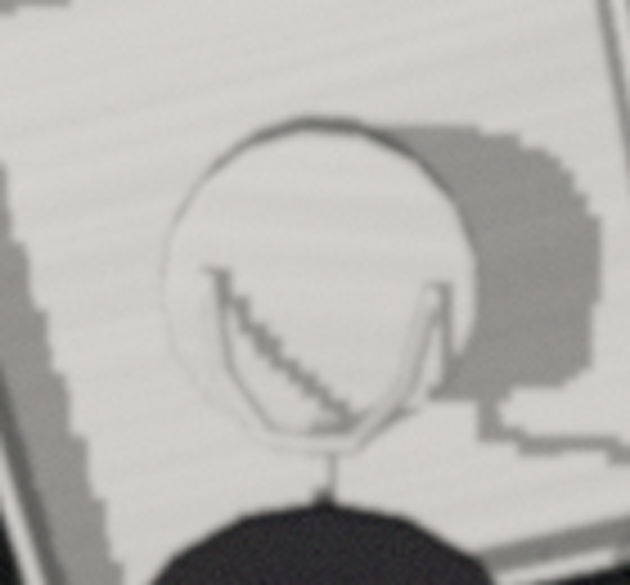

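View pics/c26.png

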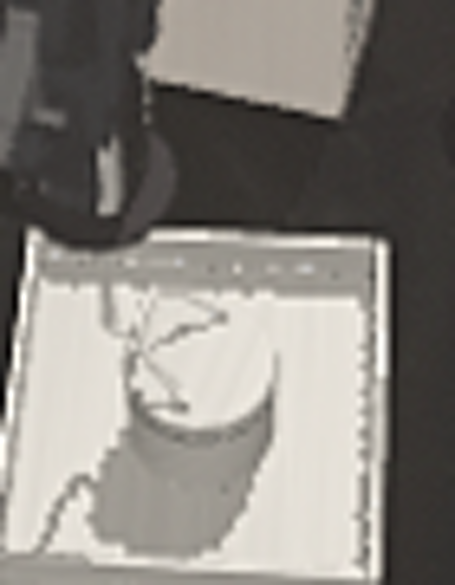

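```bash
python3 -m handwheel '{"offset":[[0.04,0,0],[0.08,0,0],[0.13,0,0],[0.18,0,0],[0.24,0,0],[0.3,0,0],[0.36,0,0],[0.42,0,0],[0.48,0,0],[0.5,0,0]],"roll":[0,0,0,0,0,0,0,0,0,0]}'
python3 - <<'E'
from h import *
for i in range(3):
    d=cam("wrist","pics/w10.png");o=ctrl.get_obs();print(np.round(o["tool_pos"],4),np.round(o["contact_force"],1))
crop(d["img"],250,80,140,150,4.,"pics/c27.png")
s=cam("scene");crop(s["img"],290,220,70,90,6.5,"pics/c28.png")
E
```

```text
t: 29.25
tool_pos: [0.5833, 0.364, 0.1631]
tool_rot: [2.282, 2.159, 0.0]
contact_force: [0.6, -0.6, -0.5]
opening: 0.0171
[0.5833 0.3639 0.1631] [-0.4  1.  -1.9]
[0.5832 0.364  0.1631] [-1.   0.1 -1. ]
[0.5831 0.364  0.1631] [ 0.1  0.9 -0.8]
```

View pics/c27.png

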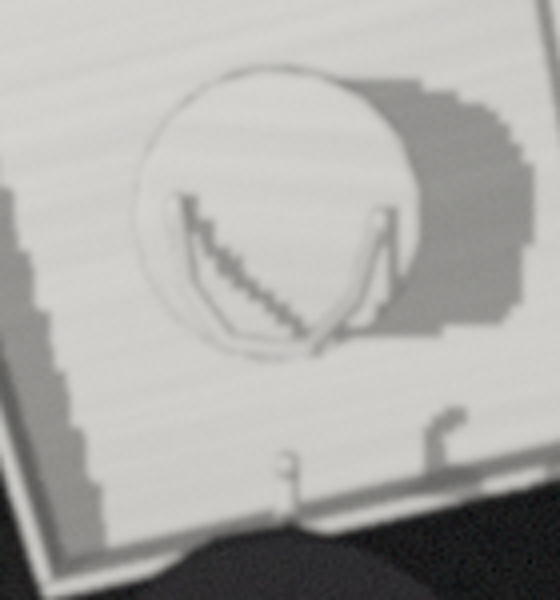

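View pics/c28.png

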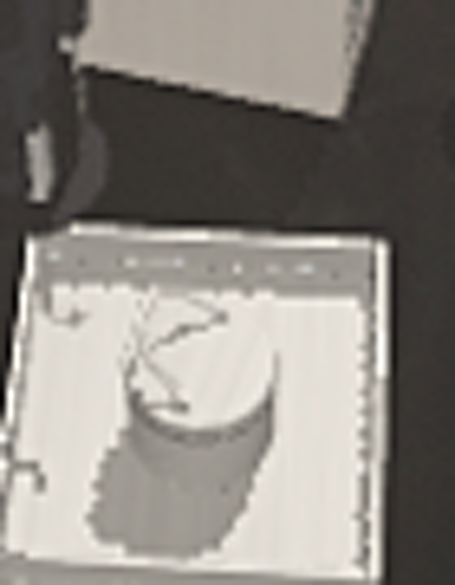

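```bash
python3 -m handwheel '{"offset":[[0,0,0.1],[0,0,0.3],[0,0,0.7],[0,0,1.2],[0,0,1.7],[0,0,2.2],[0,0,2.6],[0,0,2.9],[0,0,3],[0,0,3]],"roll":[0,0,0,0,0,0,0,0,0,0]}' && python3 -m handwheel '{"offset":[[-0.05,-0.1,0],[-0.1,-0.4,0],[-0.2,-0.8,0],[-0.3,-1.3,0],[-0.4,-1.9,0],[-0.4,-2.5,0],[-0.5,-3.1,0],[-0.5,-3.7,0],[-0.6,-4.3,0],[-0.6,-4.9,0]],"roll":[-0.8,-1.8,-3,-4.2,-5.4,-6.6,-7.8,-9,-10.2,-11.4]}' && python3 -m handwheel '{"offset":[[-0.05,-0.6,0],[-0.1,-1.2,0],[-0.2,-1.8,0],[-0.3,-2.4,0],[-0.4,-2.9,0],[-0.45,-3.4,0],[-0.5,-3.8,0],[-0.55,-4.1,0],[-0.57,-4.2,0],[-0.57,-4.2,0]],"roll":[-1.2,-2.4,-3.6,-4.8,-6,-7.2,-8.4,-9.6,-10.8,-12]}' && python3 -m handwheel '{"offset":[[0,0,0],[0,0,-0.2],[0,0,-0.4],[0,0,-0.7],[0,0,-0.9],[0,0,-1],[0,0,-1],[0,0,-1],[0,0,-1],[0,0,-1]],"roll":[-1.2,-2.3,-3,-3.3,-3.4,-3.4,-3.4,-3.4,-3.4,-3.4]}'
python3 - <<'E'
from h import *
for i in range(3):
    d=cam("wrist","pics/w11.png");o=ctrl.get_obs();print(np.round(o["tool_pos"],4),np.round(o["contact_force"],1))
R=cv2.Rodrigues(np.array(o["tool_rot"]))[0];print(np.degrees(np.arctan2(R[1,0],R[0,0])))
s=cam("scene","pics/s11.png")
crop(s["img"],310,90,90,110,5.4,"pics/c29.png")
E
```

```text
t: 30.45
tool_pos: [0.5832, 0.3641, 0.2838]
tool_rot: [2.282, 2.159, 0.002]
contact_force: [0.3, 0.4, -0.7]
opening: 0.017
t: 31.45
tool_pos: [0.5581, 0.167, 0.2814]
tool_rot: [3.102, 0.496, -0.005]
contact_force: [0.5, 0.7, -1.7]
opening: 0.0173
t: 32.45
tool_pos: [0.5355, -0.0007, 0.2814]
tool_rot: [2.799, -1.424, -0.004]
contact_force: [0.6, 0.4, -1.5]
opening: 0.0173
t: 33.45
tool_pos: [0.5366, -0.0, 0.2438]
tool_rot: [-2.509, 1.889, -0.002]
contact_force: [1.0, -0.5, -1.2]
opening: 0.0172
[ 5.365e-01 -1.000e-04  2.437e-01] [-0.8  0.7 -1.7]
[ 0.5365 -0.      0.2436] [ 0.2  0.6 -1.7]
[ 0.5364 -0.      0.2435] [ 0.7  1.  -0.6]
-73.95401639140566
```

View pics/w11.png

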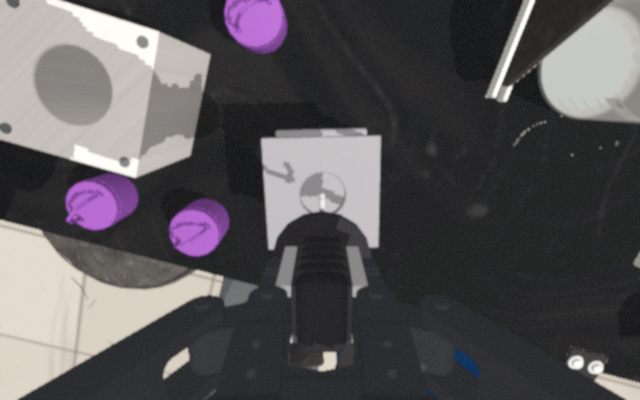

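View pics/c29.png

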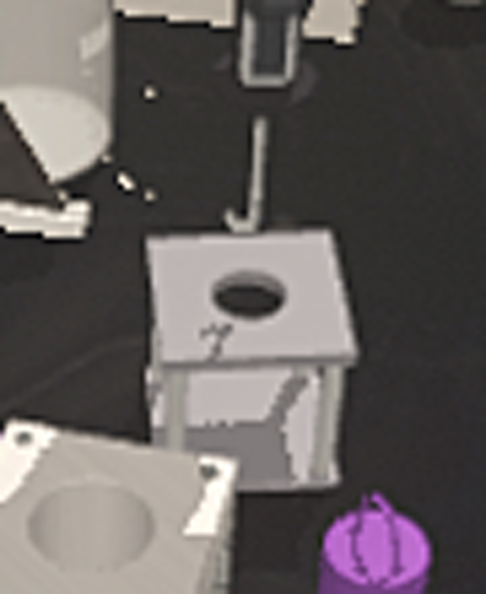

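```bash
python3 -m handwheel '{"offset":[[0,0,-0.1],[0,0,-0.3],[0,0,-0.6],[0,0,-0.9],[0,0,-1.2],[0,0,-1.5],[0,0,-1.8],[0,0,-2.1],[0,0,-2.3],[0,0,-2.4]],"roll":[0,0,0,0,0,0,0,0,0,0]}' && python3 -m handwheel '{"offset":[[0,0,-0.06],[0,0,-0.12],[0,0,-0.18],[0,0,-0.24],[0,0,-0.3],[0,0,-0.36],[0,0,-0.42],[0,0,-0.48],[0,0,-0.52],[0,0,-0.52]],"roll":[0,0,0,0,0,0,0,0,0,0]}'
python3 - <<'E'
from h import *
for i in range(3):
    d=cam("wrist","pics/w12.png");o=ctrl.get_obs();print(np.round(o["tool_pos"],4),np.round(o["contact_force"],1))
s=cam("scene","pics/s12.png")
crop(s["img"],310,90,90,110,5.4,"pics/c30.png")
E
```

```text
t: 34.65
tool_pos: [0.5358, 0.0, 0.1458]
tool_rot: [2.509, -1.889, -0.002]
contact_force: [0.5, -0.8, -1.3]
opening: 0.0172
t: 35.65
tool_pos: [0.5361, 0.0, 0.126]
tool_rot: [2.509, -1.89, -0.001]
contact_force: [-0.5, 0.9, -1.4]
opening: 0.0177
[ 0.5362 -0.      0.1262] [ 0.  -0.5 -0.7]
[ 0.5363 -0.      0.1263] [-0.3 -0.7 -1.5]
[ 0.5363 -0.      0.1264] [ 0.4 -0.4 -1.5]
```

View pics/c30.png

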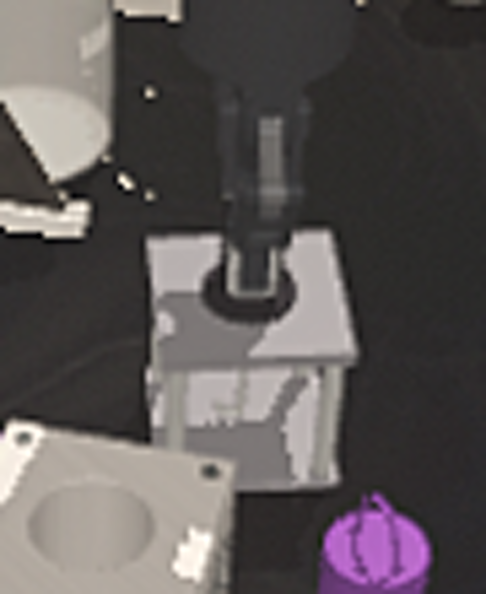

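```bash
python3 -m handwheel '{"offset":[[0,0,-0.01],[0,0,-0.02],[0,0,-0.03],[0,0,-0.03],[0,0,-0.03],[0,0,-0.03],[0,0,-0.03],[0,0,-0.03],[0,0,-0.03],[0,0,-0.03]],"roll":[0,0,0,0,0,0,0,0,0,0]}' && python3 -m handwheel '{"offset":[[0,0,0],[0,0,0],[0,0,0],[0,0,0],[0,0,0],[0,0,0],[0,0,0],[0,0,0],[0,0,0],[0,0,0]],"roll":[0,0,0,0,0,0,0,0,0,0]}' 60 && python3 -m handwheel '{"offset":[[0,0,0.1],[0,0,0.3],[0,0,0.6],[0,0,1],[0,0,1.5],[0,0,2],[0,0,2.5],[0,0,2.8],[0,0,3],[0,0,3]],"roll":[0,0,0,0,0,0,0,0,0,0]}'
python3 - <<'E'
from h import *
d=cam("wrist","pics/w13.png")
s=cam("scene","pics/s13.png")
crop(s["img"],310,90,90,110,5.4,"pics/c31.png");crop(s["img"],270,190,100,140,4.2,"pics/c32.png")
E
```

```text
t: 36.85
tool_pos: [0.5364, -0.0, 0.1257]
tool_rot: [-2.51, 1.89, -0.0]
contact_force: [-2.8, 0.7, 5.1]
opening: 0.0171
t: 37.85
tool_pos: [0.5363, -0.0, 0.1251]
tool_rot: [-2.51, 1.89, -0.0]
contact_force: [0.3, -0.1, -0.2]
opening: 0.0602
t: 38.85
tool_pos: [0.5369, -0.0001, 0.2468]
tool_rot: [-2.509, 1.889, -0.004]
contact_force: [-0.1, -0.2, 0.1]
opening: 0.06
```

View pics/w13.png

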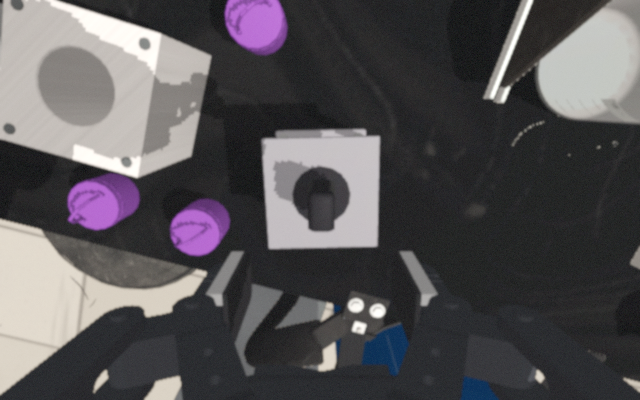

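View pics/c31.png

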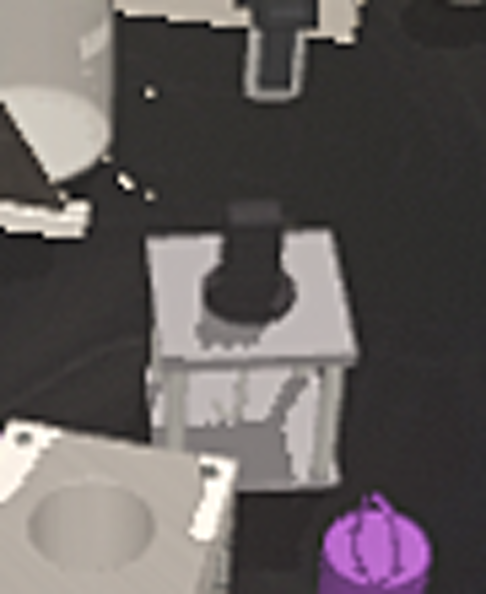

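View pics/c32.png

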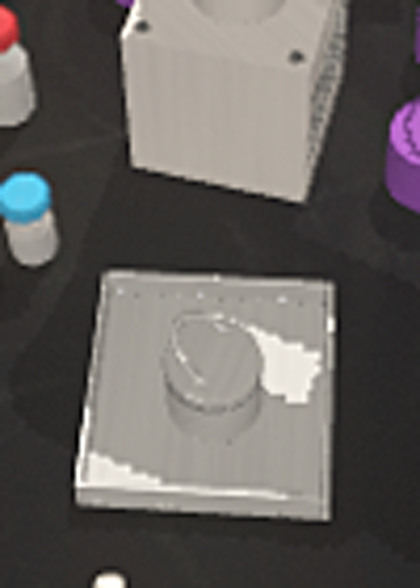

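The canister is upright in the tray with its bail down. The hook tool hangs upright in the hole, and the gripper is clear at z of about 0.25 m. Handing in.

```bash
python3 -c "
from station import ctrl
print(ctrl.finish_job())"
```

```text
the job is handed in; nothing more can be done
None
```

The canister now stands upright in the tray, and the hook tool hangs back in its stand. I handed the job in at about 39 s; it reports no verdict.

**What I did:** I gripped the hook tool across its handle and turned it so the foot pointed to the bail's fallen side (world -x). The foot went in under the bar and swung the bail upright. I drew the canister out to about 0.13 m and set it down near the tray's centre. Then I lowered the hook, slid it out from under the bail and hung the tool back.

**Last checks:**
- **Canister:** the final picture shows it upright, near the middle of the tray, with the bail down.
- **Hook tool:** it hangs with its collar centred on the plate. I judged this from the pictures and did not measure its final height or tilt.
- **Forces:** wrist readings stayed within about 5 N whenever I read them. I had no direct reading of the hook-to-canister or canister-to-tray forces.
- **Vials:** the one blue-cap vial and the red-cap vial still in the last close view look undisturbed. I did not re-measure them; the second blue-cap vial is outside that crop.

**One small disagreement:** before the traverse, the scene camera put the hanging canister about 5 mm lower than the arm's pose implied. It was still clear of the bore.

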